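Load and tip a sprung bottle stand

TASK

Set the brown bottle with the black cap from the left of the table (not the one at the back) upright and fully home in the white cup of the tilting bottle stand, and let go of it. Then press the red lever pad at the side of the stand gently down until the sprung cup goes over its centre and snaps to its leaning stop, never pushing hard on the stand or driving the lever on against the stop. Leave the bottle seated in the leaning cup, and the green-capped bottle and green tube rack where they stand.

Things in the scene. Friction and masses are not known exactly. Their poses are not given: they have to be found in the camera images.
- tilt_stand: Tilting bottle stand, fixed to the table: grey base plate 130 x 150 x 8 mm, two aluminium cheeks carrying a white cup, coil spring on the left, steel lever with red pad on the right. Origin on the table under the middle of the cup's hinge; x to its back, y left along the hinge, z up; hinge 80 mm high. Over 22 N on any part of the stand, from the robot or through the bottle, damages it.
- cheek_right (a point): Top of the right cheek, 93 mm above the table, 44 mm to the right (-y of the stand) of the hinge's middle; axes as the stand's. The left cheek mirrors it. Both are 6 mm thick and up to 48 mm long (26 mm at the top). The gap between them is 82 mm, so with the bottle over the cup keep the fingers in front of and behind it (closing along the stand's x).
- press_line (a point): Fixed point above the red pad, 68 mm in front of the hinge, 100 mm right of the cup's middle, 134 mm above the table; axes as the stand's. Straight below lies the top of the pad, 36 mm wide, 10 thick, 57 to 93 mm from the hinge. The lever is clamped on its shaft by hand at an angle that is not measured: with the cup upright the pad's top is 2 to 50 mm below this point, to be seen or felt for.
- stand_cup (a joint): Lean of the cup: 0 = upright stop (start), 0.60 rad = stop leaning to the front. Pressed down below press_line, the pad sinks 42 to 46 mm in all. Yields at 10 to 12 N, then needs ever less, none at the dead centre (0.49 rad, 8 to 10 mm short of the end); then the spring carries cup and lever away from the finger to the stop. Let go earlier, it springs back; follow on, the finger rams the stop.
- cup_floor (a point): Centre of the white cup's inner floor, moving with the cup; z points out of the cup's mouth along its axis. Upright, it is 31 mm above the table. The bore is 60 mm wide, flared at the rim, and the rim is 38 mm above this floor; the cup is 66 mm wide outside, 72 mm at the rim.
- bottle_centre (a point): Centre of the brown bottle with black screw cap, half-way up: 56 mm in diameter, 115 mm high, standing upright at the start, 0.18 to 0.34 kg; z along its axis. The body is straight to about 80 mm above its underside. The cup swallows its lowest 38 mm, so grip it well above half-way (70 to 78 mm above its underside).
- bottle_green_cap: A smaller white bottle with a green cap, 48 mm in diameter and 98 mm high, standing near the brown one; origin at the centre of its underside. Not to be disturbed.
- rack_green: Green tube rack with small tubes, 62 x 145 x 44 mm, origin at the centre of its underside. Not to be disturbed.
There are look-alikes about, which are no part of the job. What is shaped like the part that bears bottle_centre but pink is not meant.

How it is judged:
By the outcome, as a careful person would: the job done as asked, in the order asked, and still so for the second after the job is handed in, with the robot touching nothing.
It also fails if it takes over 61 s, if anything falls off the work surface, if the arm or the gripper's body presses on something with over 40 N, if the wrist force passes 120 N, or if a joint passes its speed limit or range.

ROBOT

A 6-joint arm with a two-finger parallel gripper is mounted at the origin on a cart in front of the work surface, level with it; the furniture and walls round the work are solid. World frame = base frame: x ahead of the robot, y to its left, z up, the work surface at z = 0. Lengths are in m, angles in rad, forces in N, time in s.
With the tool pointing down it reaches from about 0.35 to 0.775 m from the base axis. Payload 5.5 kg.
Tool frame: the origin (TCP) lies at the very end of the fingers, on their centre line; the grasp point (between the pads) lies env.pinch_z behind it (env.pinch_z is the distance from the TCP to the grasp point, in m); z points along the fingers, y is the line along which they close (so a half turn about z gives the same grasp; the last joint's range is limited). The gripper opens to 85 mm and grips with 20 to 120 N. Pads are 22 mm wide; open, the fingers measure 114 mm over their backs; the gripper's body (76 mm by 85 mm) begins 54 mm behind the grasp point. The pads swing forward as they close: fully open they stand 13 mm farther back than shut.
Start: joints at [-0.14, 0.313, 0.046, 1.304, 0, 1.431], TCP at [0.575, -0, 0.207] pointing down, gripper open.
Joint ranges: [-2.76, 2.76], [-0.86, 1.69], [-1.03, 1.26], [-2.2, 2.34], [-1.47, 1.5], [-3.14, 3.14]. Speed limits (rad/s): [2.57, 2.57, 3.14, 3.14, 3.14, 3.14].

INTERFACE

Orientations are given as a unit quaternion [w, x, y, z].
In Python, from workcell import env, eyes gives the robot as it stands.
- The arm moves only by the shell command python3 -m jog 'ROWS' [FORCE]. ROWS is JSON, one flat list of numbers, 7 for each row, row after row: the shift along the world's x, y, z as a fraction of full scale, then the turn, a rotation vector about the world's x, y, z as a fraction of full scale, then the opening, from -1 (shut) to 1 (fully open), so that 0 is half open. A call has 1 to 12 rows; each row is the pose to reach, as a shift and turn from the pose commanded when the call began, turning the shorter way round; what a row does not reach only later rows make up. Full scale, the value 1, is 20 cm for a shift and pi rad for a turn. A row lasts 1/12 s, in which the tool goes at most 41.7 mm and 7.16 degrees, less where a joint would pass 70% of its speed; a pose out of reach is approached as far as the arm can. A call with a number of a shift or a turn outside -1 to 1 is refused whole. A call with a gripper value outside its range is refused whole. The fingers move at their own pace and stop on an object; FORCE is the grip in N (left out, the last holds). Time passes only in rows, so rows that repeat a pose let the fingers close. It gives the time, the measured TCP pose, the force, the opening and the grip force at its end, in the units of the state.
- env.get_state(): the state, without advancing time (a new reading comes with each control period).
- eyes.read_camera(name): name is "scene" or "side" or "wrist"; returns (picture, depth): 420x560x3 uint8, red, green, blue; 420x560 float32, m along the optical axis (not along the pixel's ray), 0 where there is no reading.
- eyes.calibration(name): a dict with "fx", "fy", "cx", "cy" (pixels), "R" (3x3) and "t" (3): a world point X has camera coordinates R X + t; the wrist camera has in their place "tool_from_camera" (4x4, takes a point from camera to tool coordinates, whose origin is the TCP and whose axes are the flange's). Camera axes: x right, y down, z forward; pixel columns grow to the right and rows downward; lengths in m; the calibration is good to about 2 mm. A picture is of the moment at which its call begins: read the wrist's pose just before it. calibration takes no time and is no camera call.
- env.hand_in(): hands the job in; it is judged then, once.
The state is a dict: "clock": time; "joint_pos": joint angles; "qvel": joint speeds; "tau": joint torques, N m; "tcp_pos": TCP position; "orientation": TCP orientation; "wrist_force": force on the tool from outside, world axes, zero at the start; "ft_torque": the same for the moment, N m; "finger_gap": finger opening in m; "grip_force": force on a finger pad.
Only numpy, scipy, OpenCV 4.12 (cv2) and the standard library are available. Lean on these libraries where they do the work, as an engineer would, in place of code of your own. Each camera call takes 0.05 s, during which the arm holds its last target. There are 200 camera calls.

## Working session

There is one attempt and no reset: what is moved stays moved. The work goes in short steps, Python scripts to look and compute and a shell command to move; the robot and the scene stay as the last step left them, time stands still between calls to the robot, and variables do not carry over. Pictures are saved under pics/ and viewed, at most 10 in all, crops included, and the job is handed in when it is done.

```bash
mkdir -p pics
cat > h.py <<'E'
import numpy as np, cv2
from workcell import env, eyes
def snap(n,f):
    p,d=eyes.read_camera(n); cv2.imwrite(f'pics/{f}.png',p[:,:,::-1]); np.savez(f'pics/{f}.npz',p=p,d=d); return p,d
def world(n,d):
    c=eyes.calibration(n); v,u=np.mgrid[:d.shape[0],:d.shape[1]]
    P=np.stack([(u-c['cx'])/c['fx']*d,(v-c['cy'])/c['fy']*d,d],-1)
    W=(P-c['t'])@np.array(c['R']); W[d==0]=np.nan; return W
E
python3 - <<'E'
from h import *
a,_=snap('scene','s1'); b,_=snap('side','d1')
print(env.get_state(), env.pinch_z)
for n in('scene','side'):
    c=eyes.calibration(n);print(n,-np.array(c['R']).T@c['t'],c['fx'])
E
```

```text
{'clock': 0.1, 'joint_pos': array([-1.39588317e-01,  3.13925082e-01,  4.51358586e-02,  1.30361708e+00,
        2.04891968e-05,  1.43118272e+00]), 'qvel': array([ 0.00099809, -0.00274382,  0.00260274, -0.00192394, -0.00027201,
       -0.00077966]), 'tau': array([ 3.58776997e-03, -4.81727242e+01,  2.99244744e+01,  1.27543980e-02,
       -1.12281841e-04,  1.60051752e-05]), 'tcp_pos': array([5.74521079e-01, 7.10903315e-05, 2.06315900e-01]), 'orientation': array([-6.49044747e-04,  7.07097617e-01,  7.07115487e-01, -4.76288256e-04]), 'wrist_force': array([-0.47894601,  0.55465861,  1.01409943]), 'ft_torque': array([-0.0237505 ,  0.01630559, -0.04521479]), 'grip_force': 0.0, 'finger_gap': 0.08520773301588025} 0.0187
scene [ 0.01269312 -0.86329812  0.62744723] 517.9813467127116
side [0.14394392 1.09040681 0.60425541] 450.3284064218405
```

View pics/s1.png

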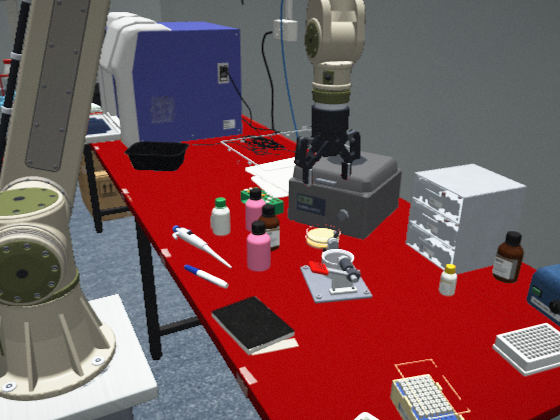

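View pics/d1.png

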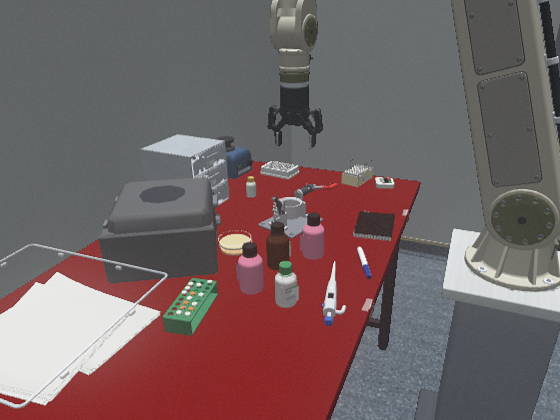

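Candidates: brown/black cap at scene (270,227) / side (278,245); a second brown bottle at scene (509,257), far off to the right/back; and pink ones at scene (258,248) and (254,210), which are excluded. The one at (270,227) fits, and I'll confirm it in an enlarged crop.

Run:
```python
from h import *
a=cv2.imread('pics/s1.png')[180:310,190:390]; b=cv2.imread('pics/d1.png')[170:310,160:390]
a=cv2.resize(a,(800,520),interpolation=cv2.INTER_CUBIC);b=cv2.resize(b,(800,487),interpolation=cv2.INTER_CUBIC)
cv2.imwrite('pics/s1c.png',a);cv2.imwrite('pics/d1c.png',b)
```

```text
(no output)
```

View pics/s1c.png

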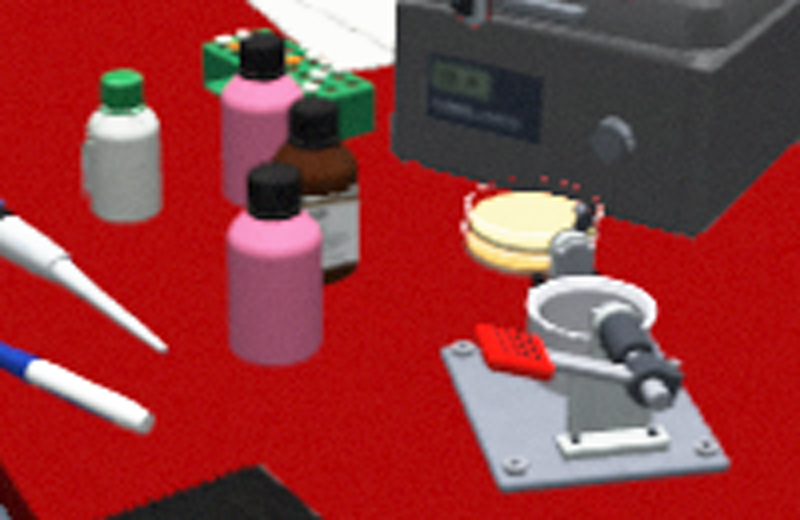

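View pics/d1c.png

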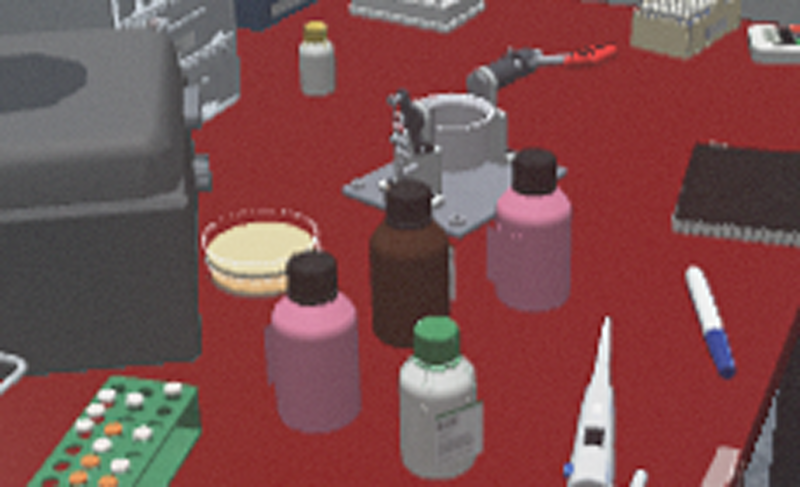

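The brown bottle sits between two pink ones with the green-capped one beside it. The stand's cup, right-hand lever and red pad are clear too. Next step is metric localisation.

Run:
```python
from h import *
import itertools
def show(n,f,box,S=7):
    pass
fig=np.zeros((560,800,3),np.uint8)
C=[]
for k,(n,f) in enumerate((('scene','s1'),('side','d1'))):
    z=np.load(f'pics/{f}.npz'); W=world(n,z['d']); p=z['p'].astype(int)
    m=np.isfinite(W[...,0])&(W[...,0]>.3)&(W[...,0]<.8)&(W[...,1]>-.25)&(W[...,1]<.4)&(W[...,2]<.15)
    print(n,'table z',np.median(W[m&(abs(W[...,2])<.01)][:,2]))
    P=W[m];c=p[m];C.append((P,c))
    # caps & reds
    dark=(c.max(1)<60)&(P[:,2]>.095)&(P[:,2]<.125)
    g=(c[:,1]>c[:,0]+40)&(c[:,1]>c[:,2]+20)&(P[:,2]>.075)
    for nm,mm in(('dark',dark),('green',g)):
        Q=P[mm]
        if len(Q)<5: continue
        from scipy.cluster.hierarchy import fclusterdata
        l=fclusterdata(Q[:,:2],.012,'distance','single')
        for i in set(l):
            q=Q[l==i]
            if len(q)>8: print(nm,len(q),q.min(0).round(3),q.max(0).round(3),q.mean(0).round(3))
    r=(c[:,0]>170)&(c[:,1]<80)&(P[:,2]>.04)
    q=P[r];q=q[(q[:,1]<.15)]
    if len(q):print('red',len(q),np.percentile(q,[2,50,98],axis=0).round(3))
# top view coloured by camera colour, 1.25mm/px; x up, y left
P=np.vstack([x[0] for x in C]);c=np.vstack([x[1] for x in C])
o=np.argsort(P[:,2]);P=P[o];c=c[o]
k=(P[:,2]>.004)
img=np.full((500,650,3),255,np.uint8)
for (x,y,zz),cc in zip(P[k],c[k]):
    cv2.circle(img,(int((.4-y)*1000),int((.8-x)*1000)),1,tuple(int(v) for v in cc[::-1]),-1)
for i in range(0,650,50): cv2.line(img,(i,0),(i,6 if i%100 else 14),(0,0,0))
for i in range(0,500,50): cv2.line(img,(0,i),(6 if i%100 else 14,i),(0,0,0))
cv2.imwrite('pics/top.png',img)
```

```text
scene table z 0.0011144710025867Traceback (most recent call last):
  File "<stdin>", line 19, in <module>
    Y = distance.pdist(X, metric=metric)
    return xpx.lazy_apply(_np_pdist, X, out,
           ~~~~~~~~~~~~~~^^^^^^^^^^^^^^^^^^^
                          # lazy_apply doesn't support Array kwargs
                          ^^^^^^^^^^^^^^^^^^^^^^^^^^^^^^^^^^^^^^^^^
    ...<4 lines>...
                          shape=((n * (n - 1)) // 2, ), dtype=X.dtype,
                          ^^^^^^^^^^^^^^^^^^^^^^^^^^^^^^^^^^^^^^^^^^^^
                          as_numpy=True, metric=metric, **kwargs)
                          ^^^^^^^^^^^^^^^^^^^^^^^^^^^^^^^^^^^^^^^
    out = wrapped(*args, **kwargs)
    out = func(*args_list, **kwargs)
    raise ValueError(f'Unknown Distance Metric: {mstr}')
ValueError: Unknown Distance Metric: single
```

```bash
cat > loc.py <<'E'
from h import *
from scipy.cluster.hierarchy import fclusterdata
C=[]
for n,f in (('scene','s1'),('side','d1')):
    z=np.load(f'pics/{f}.npz'); W=world(n,z['d']); p=z['p'].astype(int)
    m=np.isfinite(W[...,0])&(W[...,0]>.3)&(W[...,0]<.8)&(W[...,1]>-.25)&(W[...,1]<.4)&(W[...,2]<.15)
    print(n,'table z',np.median(W[m&(abs(W[...,2])<.01)][:,2]))
    P=W[m];c=p[m];C.append((P,c))
    dark=(c.max(1)<60)&(P[:,2]>.095)&(P[:,2]<.125)
    g=(c[:,1]>c[:,0]+40)&(c[:,1]>c[:,2]+20)&(P[:,2]>.075)
    r=(c[:,0]>150)&(c[:,1]<80)&(P[:,2]>.04)&(P[:,1]<.15)
    for nm,mm in(('dark',dark),('green',g),('red',r)):
        Q=P[mm]
        if len(Q)<5: continue
        l=fclusterdata(Q[:,:2],.012,criterion='distance',method='single')
        for i in set(l):
            q=Q[l==i]
            if len(q)>15: print(nm,len(q),q.min(0).round(3),q.max(0).round(3),q.mean(0).round(3))
P=np.vstack([x[0] for x in C]);c=np.vstack([x[1] for x in C])
o=np.argsort(P[:,2]);P=P[o];c=c[o]
k=(P[:,2]>.004)
img=np.full((500,650,3),255,np.uint8)
for (x,y,zz),cc in zip(P[k],c[k]):
    cv2.circle(img,(int((.4-y)*1000),int((.8-x)*1000)),1,tuple(int(v) for v in cc[::-1]),-1)
for i in range(0,650,50): cv2.line(img,(i,0),(i,6 if i%100 else 14),(0,0,0))
for i in range(0,500,50): cv2.line(img,(0,i),(6 if i%100 else 14,i),(0,0,0))
cv2.imwrite('pics/top.png',img)
E
python3 loc.py
```

```text
scene table z 0.0011144710025867
dark 124 [0.523 0.188 0.095] [0.553 0.218 0.118] [0.535 0.199 0.108]
dark 154 [0.457 0.109 0.095] [0.488 0.144 0.118] [0.471 0.121 0.109]
dark 671 [0.651 0.109 0.095] [0.8   0.312 0.125] [0.72  0.202 0.109]
dark 100 [0.54  0.303 0.095] [0.565 0.329 0.118] [0.552 0.314 0.108]
green 95 [0.447 0.323 0.075] [0.472 0.351 0.1  ] [0.459 0.334 0.09 ]
red 83 [0.449 0.098 0.04 ] [0.482 0.121 0.073] [0.465 0.104 0.056]
red 161 [ 0.482 -0.12   0.099] [ 0.52  -0.077  0.114] [ 0.498 -0.099  0.108]
side table z 0.003188523119741434
dark 96 [0.54  0.317 0.095] [0.568 0.34  0.115] [0.55  0.332 0.105]
dark 88 [0.458 0.123 0.095] [0.484 0.145 0.117] [0.469 0.138 0.105]
dark 83 [0.523 0.203 0.095] [0.55  0.224 0.116] [0.533 0.217 0.106]
green 76 [0.448 0.329 0.078] [0.475 0.355 0.103] [0.461 0.344 0.098]
red 35 [ 0.483 -0.106  0.103] [ 0.519 -0.074  0.117] [ 0.497 -0.086  0.112]
```

View pics/top.png

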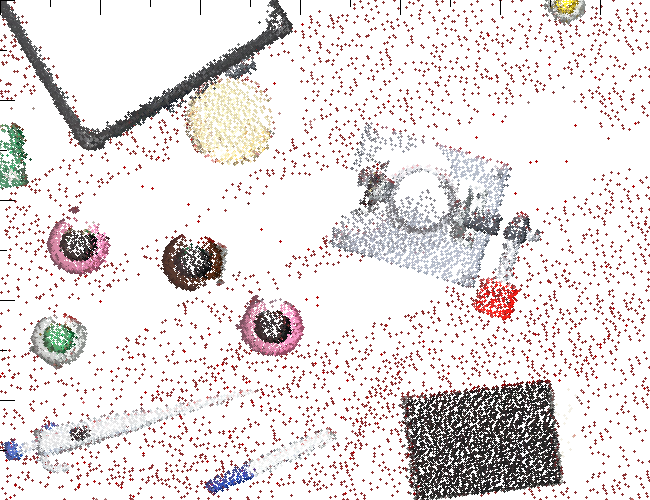

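```bash
cat > fit.py <<'E'
from h import *
from scipy.optimize import least_squares
D={}
for n,f in (('scene','s1'),('side','d1')):
    z=np.load(f'pics/{f}.npz'); D[n]=(world(n,z['d']).reshape(-1,3),z['p'].reshape(-1,3).astype(int))
def circ(Q,r,x0):
    s=least_squares(lambda q:np.hypot(Q[:,0]-q[0],Q[:,1]-q[1])-r,x0,loss='soft_l1',f_scale=.001)
    return s.x.round(4),len(Q),np.abs(s.fun).mean().round(4)
for n,(P,c) in D.items():
    near=lambda x,y,r:np.hypot(P[:,0]-x,P[:,1]-y)<r
    k=near(.537,.207,.036)&(P[:,2]>.02)&(P[:,2]<.075); print(n,'bottle',circ(P[k],.028,[.537,.207]))
    k=near(.537,.207,.03)&(P[:,2]>.112); print(' captop',P[k].mean(0).round(4) if k.any() else 0, ((P[k].min(0)+P[k].max(0))/2).round(4))
    k=near(.60,-.022,.042)&(P[:,2]>.064)&(P[:,2]<.074)&(c.min(1)>120)&(c.max(1)-c.min(1)<40); q=P[k]
    print(' rim',circ(q,.033,[.6,-.022]), np.median(q[:,2]).round(4))
    k=near(.59,-.025,.12)&(P[:,2]>.0045)&(P[:,2]<.0125)&(c.max(1)-c.min(1)<40)
    (a,b),wh,ang=cv2.minAreaRect(P[k][:,:2].astype(np.float32)*1000);print(' plate',round(a,1),round(b,1),wh,ang)
    k=near(.5,-.1,.04)&(c[:,0]>150)&(c[:,1]<80)&(P[:,2]>.08);print(' pad z pct',np.percentile(P[k][:,2],[5,50,90,99]).round(4),P[k].mean(0).round(4))
    A=np.c_[P[k][:,:2]-[.5,-.1],np.ones(k.sum())];print(' pad plane',np.linalg.lstsq(A,P[k][:,2],rcond=None)[0].round(3))
E
python3 fit.py
```

```text
scene bottle (array([0.542 , 0.2065]), 231, np.float64(0.002))
 captop [0.5378 0.205  0.115 ] [0.539  0.2049 0.115 ]
 rim (array([ 0.5995, -0.0212]), 146, np.float64(0.0017)) 0.0673
 plate 593.9 -22.3 (150.2944793701172, 127.83149719238281) 72.70243072509766
 pad z pct [0.1028 0.1086 0.1118 0.1137] [ 0.4978 -0.0995  0.1081]
 pad plane [-0.201  0.132  0.108]
side bottle (array([0.539, 0.206]), 446, np.float64(0.0014))
 captop [0.5377 0.21   0.1166] [0.5383 0.2082 0.1158]
 rim (array([ 0.5998, -0.0207]), 94, np.float64(0.0024)) 0.0698
 plate 595.1 -17.3 (147.88687133789062, 128.92135620117188) 73.33102416992188
 pad z pct [0.1052 0.1123 0.1154 0.1167] [ 0.4971 -0.087   0.1116]
 pad plane [-0.268  0.038  0.11 ]
```

```bash
cat > w.py <<'E'
from h import *
import sys
from scipy.spatial.transform import Rotation as Rn
def wcloud(f):
    s=env.get_state(); p,d=snap('wrist',f); c=eyes.calibration('wrist'); T=np.array(c['tool_from_camera'])
    v,u=np.mgrid[:420,:560]; P=np.stack([(u-c['cx'])/c['fx']*d,(v-c['cy'])/c['fy']*d,d],-1)@T[:3,:3].T+T[:3,3]
    q=s['orientation']; W=P@Rn.from_quat([*q[1:],q[0]]).as_matrix().T+s['tcp_pos']; W[d==0]=np.nan
    np.save(f'pics/{f}_w.npy',W); return p,W
if __name__=='__main__': 
    p,W=wcloud(sys.argv[1]); print(env.get_state()['tcp_pos'])
E
python3 w.py w1
```

```text
[5.74594211e-01 3.77087936e-05 2.06426579e-01]
```

View pics/w1.png

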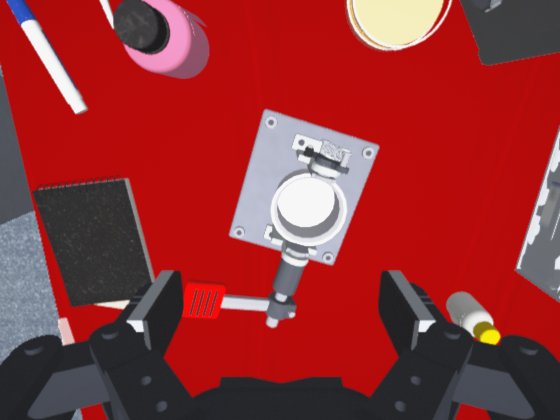

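The wrist view shows the stand from above: plate bolts at (270,121), (369,153), (328,258), (239,232), the rim ring centred near (309,209), and the red pad at (204,301).

Run:
```python
from h import *
from fit import circ
W=np.load('pics/w1_w.npy');c=np.load('pics/w1.npz')['p'].astype(int)
P=W.reshape(-1,3);c=c.reshape(-1,3);ok=np.isfinite(P[:,0]);P=P[ok];c=c[ok]
near=np.hypot(P[:,0]-.6,P[:,1]+.021)
k=(near<.045)&(P[:,2]>.063)&(P[:,2]<.075)&(c.min(1)>110);q=P[k]
print('rim',circ(q,.033,[.6,-.021]),((q.min(0)+q.max(0))/2).round(4),(q.max(0)-q.min(0)).round(4),np.median(q[:,2]))
k=(near<.02)&(P[:,2]<.05);print('floor',P[k].mean(0).round(4))
k=(near<.12)&(P[:,2]>.005)&(P[:,2]<.013)&(c.max(1)-c.min(1)<40)
print(cv2.minAreaRect(P[k][:,:2].astype(np.float32)*1000))
k=(np.hypot(P[:,0]-.5,P[:,1]+.1)<.04)&(c[:,0]>150)&(c[:,1]<80)&(P[:,2]>.08);q=P[k]
print('pad',cv2.minAreaRect(q[:,:2].astype(np.float32)*1000),q.mean(0).round(4),np.percentile(q[:,2],[2,50,98]))
A=np.c_[q[:,:2]-[.5,-.1],np.ones(len(q))];print(np.linalg.lstsq(A,q[:,2],rcond=None)[0].round(3))
print('table',np.median(P[abs(P[:,2])<.006][:,2]))
# gripper-view cap of bottles at top?
```

```text
scene bottle (array([0.542 , 0.2065]), 231, np.float64(0.002))
 captop [0.5378 0.205  0.115 ] [0.539  0.2049 0.115 ]
 rim (array([ 0.5995, -0.0212]), 146, np.float64(0.0017)) 0.0673
 plate 593.9 -22.3 (150.2944793701172, 127.83149719238281) 72.70243072509766
 pad z pct [0.1028 0.1086 0.1118 0.1137] [ 0.4978 -0.0995  0.1081]
 pad plane [-0.201  0.132  0.108]
side bottle (array([0.539, 0.206]), 446, np.float64(0.0014))
 captop [0.5377 0.21   0.1166] [0.5383 0.2082 0.1158]
 rim (array([ 0.5998, -0.0207]), 94, np.float64(0.0024)) 0.0698
 plate 595.1 -17.3 (147.88687133789062, 128.92135620117188) 73.33102416992188
 pad z pct [0.1052 0.1123 0.1154 0.1167] [ 0.4971 -0.087   0.1116]
 pad plane [-0.268  0.038  0.11 ]
rim (array([ 0.5987, -0.0207]), 1286, np.float64(0.0016)) [ 0.5992 -0.0171  0.0689] [0.071  0.0812 0.0118] 0.06827633223148184
floor [ 0.6    -0.0207  0.0316]
((595.0941162109375, -19.22631072998047), (148.5184783935547, 129.1438446044922), 72.9349365234375)
pad ((501.70721435546875, -95.15279388427734), (36.18264389038086, 34.68043518066406), 73.29788970947266) [ 0.5028 -0.0924  0.1077] [0.10066745 0.10802807 0.11277994]
[-0.309  0.032  0.108]
table 0.0011294631247393272
```

```bash
python3 -m jog '[-0.05,0.3,0,0,0,-0.03,1,-0.1,0.6,0,0,0,-0.06,1,-0.15,0.85,0,0,0,-0.0944,1,-0.18,1,0,0,0,-0.0944,1,-0.18,1,0,0,0,-0.0944,1,-0.18,1,0,0,0,-0.0944,1,-0.18,1,0,0,0,-0.0944,1,-0.18,1,0,0,0,-0.0944,1]' 30; python3 w.py w2
python3 - <<'E'
from h import *
W=np.load('pics/w2_w.npy');c=np.load('pics/w2.npz')['p'].astype(int)
k=np.isfinite(W[...,0])&(np.hypot(W[...,0]-.539,W[...,1]-.206)<.025)&(W[...,2]>.108)
q=W[k];print(q.mean(0),((q.min(0)+q.max(0))/2).round(4),np.ptp(q,axis=0),len(q)); print(env.get_state()['orientation'])
k=np.isfinite(W[...,0])&(np.hypot(W[...,0]-.539,W[...,1]-.206)<.034)&(W[...,2]>.04)&(W[...,2]<.085);q=W[k]
from scipy.optimize import least_squares
print(least_squares(lambda p:np.hypot(q[:,0]-p[0],q[:,1]-p[1])-.028,[.539,.206],loss='soft_l1',f_scale=.001).x)
E
```

```text
clock: 0.82
tcp_pos: [0.5389, 0.1999, 0.2068]
orientation: [0.0, 0.804, 0.595, -0.0]
wrist_force: [0.5, 0.4, -0.1]
finger_gap: 0.0851
grip_force: 0.0
[0.53910146 0.19925109 0.20686118]
[0.54025566 0.21087925 0.28675256] [0.5417 0.2079 0.2167] [0.04445436 0.03156405 0.21708401] 9052
[ 1.22757426e-04  8.03982568e-01  5.94652777e-01 -2.98465222e-04]
[0.53725117 0.20509003]
```

Run:
```python
from h import *
W=np.load('pics/w2_w.npy')
k=np.isfinite(W[...,0])&(np.hypot(W[...,0]-.539,W[...,1]-.206)<.025)&(W[...,2]>.108)&(W[...,2]<.122)
q=W[k];print(q.mean(0),((q.min(0)+q.max(0))/2).round(4),np.ptp(q,axis=0),len(q))
```

```text
[0.53811359 0.20840724 0.11517572] [0.538  0.2078 0.113 ] [0.03088309 0.03146316 0.00958205] 1216
```

View pics/w2.png

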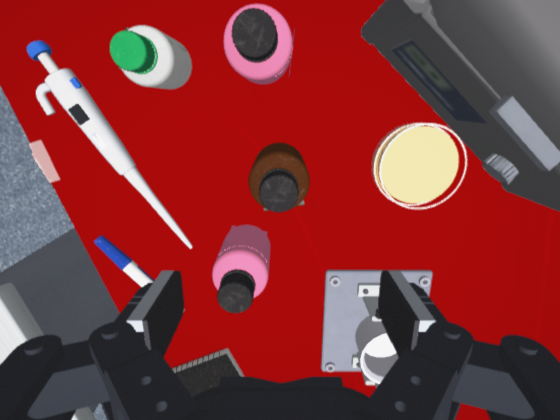

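```bash
python3 -m jog '[-0.005,0.035,-0.1,0,0,0,1,-0.005,0.035,-0.25,0,0,0,1,-0.005,0.035,-0.4,0,0,0,1,-0.005,0.035,-0.55,0,0,0,1,-0.005,0.035,-0.68,0,0,0,1,-0.005,0.035,-0.775,0,0,0,1,-0.005,0.035,-0.775,0,0,0,1,-0.005,0.035,-0.775,0,0,0,0.5,-0.005,0.035,-0.775,0,0,0,0.3,-0.005,0.035,-0.775,0,0,0,0.1,-0.005,0.035,-0.775,0,0,0,0.1,-0.005,0.035,-0.775,0,0,0,0.1]' 35; python3 -m jog '[0,0,0,0,0,0,0,0,0,0,0,0,0,-0.2,0,0,0,0,0,0,-0.2,0,0,0,0,0,0,-0.2]' 35
```

```text
clock: 1.87
tcp_pos: [0.5397, 0.207, 0.0541]
orientation: [0.001, 0.804, 0.595, 0.002]
wrist_force: [-0.5, -0.9, 6.5]
finger_gap: 0.055
grip_force: 37.8
clock: 2.2
tcp_pos: [0.5397, 0.2071, 0.0541]
orientation: [0.001, 0.804, 0.595, 0.002]
wrist_force: [0.1, -1.2, 6.2]
finger_gap: 0.0552
grip_force: 37.8
```

```bash
python3 -m jog '[0,0,0.1,0,0,0,-0.2,0,0,0.22,0,0,0,-0.2,0,0,0.36,0,0,0,-0.2,0,0,0.5,0,0,0,-0.2,0,0,0.62,0,0,0,-0.2,0.03,-0.1,0.7,0,0,0,-0.2,0.08,-0.25,0.7,0,0,0,-0.2,0.12,-0.4,0.7,0,0,0,-0.2,0.16,-0.55,0.7,0,0,0,-0.2,0.2,-0.68,0.7,0,0,0,-0.2,0.24,-0.78,0.7,0,0,0,-0.2,0.24,-0.78,0.7,0,0,0,-0.2]' 40; python3 -m jog '[0.03,-0.15,0,0,0,0,-0.2,0.05,-0.28,0,0,0,0,-0.2,0.065,-0.36,0,0,0,0,-0.2,0.065,-0.36,0,0,0,0,-0.2,0.065,-0.36,0,0,0,0,-0.2,0.065,-0.36,0,0,0,0,-0.2]'; python3 w.py w3
python3 - <<'E'
from h import *
snap('scene','s3');snap('side','d3')
W=np.load('pics/w3_w.npy')
for n,f in(('scene','s3'),('side','d3')):
    z=np.load(f'pics/{f}.npz');W=world(n,z['d']).reshape(-1,3);c=z['p'].reshape(-1,3).astype(int)
    k=(np.hypot(W[:,0]-.599,W[:,1]+.02)<.036)&(W[:,2]>.1)&(W[:,2]<.2);q=W[k]
    print(n,np.percentile(q[:,2],[0,1,5,50]).round(3))
    from scipy.optimize import least_squares
    for lo,hi in((.12,.155),(.155,.185)):
        k=(W[:,2]>lo)&(W[:,2]<hi)&(np.hypot(W[:,0]-.599,W[:,1]+.02)<.034);q=W[k]
        if len(q)>20: print(lo,len(q),least_squares(lambda p:np.hypot(q[:,0]-p[0],q[:,1]-p[1])-.028,[.6,-.02],loss='soft_l1',f_scale=.001).x.round(4))
E
```

```text
clock: 3.2
tcp_pos: [0.5874, 0.0472, 0.192]
orientation: [0.001, 0.805, 0.593, -0.0]
wrist_force: [0.5, -0.5, -1.8]
finger_gap: 0.0548
grip_force: 43.3
clock: 3.7
tcp_pos: [0.5987, -0.0202, 0.1921]
orientation: [-0.0, 0.804, 0.595, -0.0]
wrist_force: [0.0, 0.3, -2.1]
finger_gap: 0.0553
grip_force: 43.3
[ 0.59868148 -0.01990478  0.19212254]
scene [0.139 0.141 0.143 0.172]
0.12 156 [ 0.5986 -0.0184]
0.155 335 [ 0.599  -0.0206]
side [0.14  0.142 0.146 0.173]
0.12 84 [ 0.5981 -0.0208]
0.155 203 [ 0.5982 -0.0198]
```

View pics/w3.png

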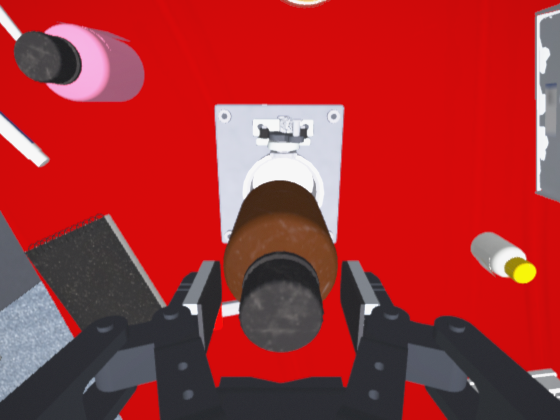

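```bash
python3 -m jog '[0,-0.002,-0.1,0,0,0,-0.2,0,-0.002,-0.2,0,0,0,-0.2,0,-0.002,-0.3,0,0,0,-0.2,0,-0.002,-0.32,0,0,0,-0.2,0,-0.002,-0.34,0,0,0,-0.2,0,-0.002,-0.36,0,0,0,-0.2,0,-0.002,-0.38,0,0,0,-0.2,0,-0.002,-0.38,0,0,0,-0.2]'; python3 -m jog '[0,0,-0.02,0,0,0,-0.2,0,0,-0.04,0,0,0,-0.2,0,0,-0.06,0,0,0,-0.2,0,0,-0.06,0,0,0,-0.2]'
```

```text
clock: 4.52
tcp_pos: [0.5993, -0.0213, 0.1163]
orientation: [0.0, 0.804, 0.595, 0.0]
wrist_force: [0.5, 0.1, -2.3]
finger_gap: 0.055
grip_force: 43.3
clock: 4.85
tcp_pos: [0.5992, -0.0215, 0.1035]
orientation: [0.0, 0.804, 0.595, 0.0]
wrist_force: [1.8, -0.5, -2.9]
finger_gap: 0.0554
grip_force: 43.5
```

```bash
python3 -m jog '[0,0,-0.02,0,0,0,-0.2,0,0,-0.04,0,0,0,-0.2,0,0,-0.06,0,0,0,-0.2,0,0,-0.07,0,0,0,-0.2,0,0,-0.07,0,0,0,-0.2]'; python3 -m jog '[0,0,-0.008,0,0,0,-0.2,0,0,-0.014,0,0,0,-0.2,0,0,-0.014,0,0,0,-0.2]'
```

```text
clock: 5.27
tcp_pos: [0.5992, -0.0216, 0.0896]
orientation: [0.0, 0.804, 0.595, 0.0]
wrist_force: [2.1, -0.6, -2.5]
finger_gap: 0.055
grip_force: 43.1
clock: 5.52
tcp_pos: [0.5992, -0.0215, 0.0873]
orientation: [0.0, 0.804, 0.595, 0.0]
wrist_force: [1.7, -0.9, -2.3]
finger_gap: 0.0552
grip_force: 43.2
```

```bash
python3 -m jog '[0,0,-0.003,0,0,0,-0.2,0,0,-0.006,0,0,0,-0.2,0,0,-0.006,0,0,0,-0.2]';  python3 -m jog '[0,0,-0.004,0,0,0,-0.2,0,0,-0.004,0,0,0,-0.2]'
```

```text
clock: 5.77
tcp_pos: [0.5992, -0.0215, 0.0862]
orientation: [0.0, 0.804, 0.595, 0.0]
wrist_force: [1.9, -1.6, -1.1]
finger_gap: 0.055
grip_force: 43.2
clock: 5.93
tcp_pos: [0.5993, -0.0215, 0.0854]
orientation: [0.0, 0.804, 0.595, 0.0]
wrist_force: [0.7, -0.7, -0.4]
finger_gap: 0.0549
grip_force: 43.2
```

```bash
python3 -m jog '[0,0,-0.003,0,0,0,-0.2,0,0,-0.003,0,0,0,-0.2]'; python3 -m jog '[0,0,0,0,0,0,0.5,0,0,0,0,0,0,1,0,0,0,0,0,0,1,0,0,0,0,0,0,1,0,0,0,0,0,0,1]'
```

```text
clock: 6.1
tcp_pos: [0.5993, -0.0214, 0.0849]
orientation: [0.0, 0.804, 0.595, 0.0]
wrist_force: [1.9, -0.6, -0.1]
finger_gap: 0.0553
grip_force: 43.6
clock: 6.52
tcp_pos: [0.5988, -0.0213, 0.0846]
orientation: [-0.0, 0.804, 0.595, -0.0]
wrist_force: [1.0, -0.6, 0.3]
finger_gap: 0.0857
grip_force: 0.0
```

```bash
python3 -m jog '[0,0,0.05,0,0,0,1,0,0,0.15,0,0,0,1,0,0,0.3,0,0,0,1,0,0,0.45,0,0,0,1,0,0,0.55,0,0,0,1,-0.1,-0.08,0.55,0,0,0,0.5,-0.25,-0.2,0.55,0,0,0,0,-0.4,-0.32,0.55,0,0,0,-0.5,-0.47,-0.38,0.55,0,0,0,-1,-0.47,-0.38,0.55,0,0,0,-1,-0.47,-0.38,0.55,0,0,0,-1]' 20
python3 - <<'E'
from h import *
from scipy.optimize import least_squares
snap('scene','s4');snap('side','d4'); print(env.get_state())
for n,f in(('scene','s4'),('side','d4')):
    z=np.load(f'pics/{f}.npz');W=world(n,z['d']).reshape(-1,3)
    r=np.hypot(W[:,0]-.599,W[:,1]+.02)
    q=W[(r<.03)&(W[:,2]<.17)];print(n,'top',np.percentile(q[:,2],[95,99,100]).round(4))
    for lo,hi in((.075,.105),(.13,.15)):
        q=W[(W[:,2]>lo)&(W[:,2]<hi)&(r<.034)];R=.028 if lo<.1 else .0155
        print(lo,len(q),least_squares(lambda p:np.hypot(q[:,0]-p[0],q[:,1]-p[1])-R,[.6,-.02],loss='soft_l1',f_scale=.001).x.round(4))
a=cv2.imread('pics/s4.png')[190:310,260:400];b=cv2.imread('pics/d4.png')[150:270,230:370]
cv2.imwrite('pics/c4.png',np.hstack([cv2.resize(x,(400,343),interpolation=cv2.INTER_CUBIC) for x in(a,b)]))
E
```

```text
clock: 7.43
tcp_pos: [0.5048, -0.098, 0.1959]
orientation: [0.001, 0.804, 0.594, 0.001]
wrist_force: [0.2, 0.1, 0.8]
finger_gap: 0.0124
grip_force: 0.0
{'clock': 7.5333, 'joint_pos': array([-3.46146753e-01,  1.99897817e-01, -1.32563487e-01,  1.23685089e+00,
        3.42995880e-04,  1.52114672e+00]), 'qvel': array([ 0.01462244,  0.01492155,  0.00613622, -0.00166343, -0.00186771,
       -0.00121381]), 'tau': array([-4.70470805e-01, -4.17387342e+01,  2.93576932e+01,  7.07807299e-02,
       -2.23660941e-02,  1.26638361e-04]), 'tcp_pos': array([ 0.50586787, -0.09728781,  0.19538229]), 'orientation': array([5.22584952e-04, 8.03794439e-01, 5.94906648e-01, 5.54056492e-04]), 'wrist_force': array([-0.30787056, -0.22557501,  0.14784267]), 'ft_torque': array([ 0.02291964,  0.00932231, -0.08144573]), 'grip_force': 0.0, 'finger_gap': 0.0004800152758335776}
scene top [0.1459 0.1468 0.1474]
0.075 281 [ 0.5993 -0.0206]
0.13 160 [ 0.5993 -0.0191]
side top [0.1476 0.1491 0.1505]
0.075 172 [ 0.599  -0.0216]
0.13 94 [ 0.5991 -0.0216]
```

View pics/c4.png

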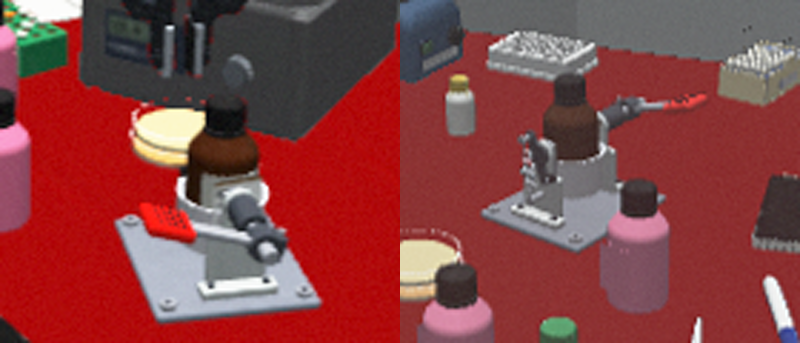

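Bottle top is at 0.147 m and its axis is upright and centred, so it is home. Now lower onto the pad.

```bash
python3 -m jog '[0,0,-0.08,0,0,0,-1,0,0,-0.18,0,0,0,-1,0,0,-0.28,0,0,0,-1,0,0,-0.36,0,0,0,-1,0,0,-0.405,0,0,0,-1,0,0,-0.405,0,0,0,-1]'; python3 -m jog '[0,0,-0.005,0,0,0,-1,0,0,-0.01,0,0,0,-1,0,0,-0.015,0,0,0,-1,0,0,-0.02,0,0,0,-1,0,0,-0.025,0,0,0,-1,0,0,-0.025,0,0,0,-1]'
```

```text
clock: 8.03
tcp_pos: [0.5043, -0.0962, 0.1116]
orientation: [-0.002, 0.803, 0.595, -0.001]
wrist_force: [-0.6, 0.5, 0.1]
finger_gap: -0.0002
grip_force: 0.0
clock: 8.53
tcp_pos: [0.5052, -0.0975, 0.109]
orientation: [0.0, 0.804, 0.595, 0.0]
wrist_force: [0.0, 0.3, -0.3]
finger_gap: -0.0002
grip_force: 0.0
```

```bash
python3 -m jog '[0,0,-0.003,0,0,0,-1,0,0,-0.006,0,0,0,-1,0,0,-0.009,0,0,0,-1,0,0,-0.012,0,0,0,-1,0,0,-0.012,0,0,0,-1]'; python3 -m jog '[0,0,-0.003,0,0,0,-1,0,0,-0.006,0,0,0,-1,0,0,-0.009,0,0,0,-1,0,0,-0.012,0,0,0,-1,0,0,-0.012,0,0,0,-1]'
```

```text
clock: 8.95
tcp_pos: [0.5049, -0.0974, 0.1062]
orientation: [-0.0, 0.804, 0.595, -0.0]
wrist_force: [0.4, 0.9, -0.4]
finger_gap: 0.0003
grip_force: 0.0
clock: 9.37
tcp_pos: [0.5049, -0.0974, 0.1038]
orientation: [-0.0, 0.804, 0.595, -0.0]
wrist_force: [-1.0, -0.1, 0.2]
finger_gap: 0.0
grip_force: 0.0
```

```bash
python3 -m jog '[0,0,-0.003,0,0,0,-1,0,0,-0.006,0,0,0,-1,0,0,-0.009,0,0,0,-1,0,0,-0.009,0,0,0,-1]'; python3 -m jog '[0,0,-0.003,0,0,0,-1,0,0,-0.006,0,0,0,-1,0,0,-0.009,0,0,0,-1,0,0,-0.009,0,0,0,-1]'
```

```text
clock: 9.7
tcp_pos: [0.5049, -0.0974, 0.102]
orientation: [-0.0, 0.804, 0.595, -0.0]
wrist_force: [0.1, 0.0, -0.1]
finger_gap: 0.0001
grip_force: 0.0
clock: 10.03
tcp_pos: [0.5049, -0.0974, 0.1002]
orientation: [-0.0, 0.804, 0.595, -0.0]
wrist_force: [0.3, 0.6, -0.1]
finger_gap: 0.0001
grip_force: 0.0
```

Run:
```python
from h import *
snap('scene','s5');snap('side','d5')
a=cv2.imread('pics/s5.png')[190:310,260:400];b=cv2.imread('pics/d5.png')[130:250,260:400]
cv2.imwrite('pics/c5.png',np.hstack([cv2.resize(x,(400,343),interpolation=cv2.INTER_CUBIC) for x in(a,b)]))
```

```text
(no output)
```

View pics/c5.png

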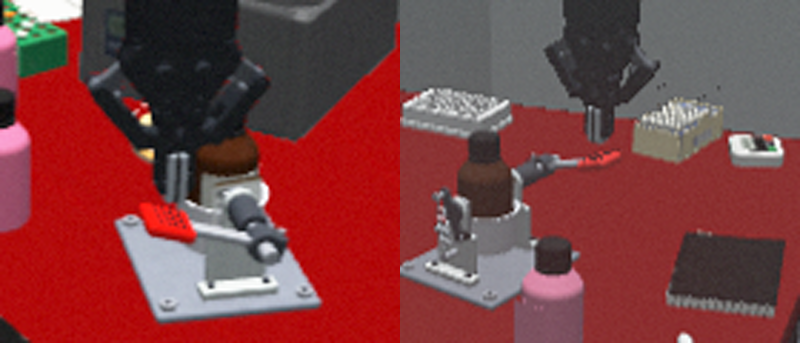

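Run:
```python
from h import *
for n,f in(('scene','s5'),('side','d5')):
    z=np.load(f'pics/{f}.npz');W=world(n,z['d']).reshape(-1,3);c=z['p'].reshape(-1,3).astype(int)
    r=np.hypot(W[:,0]-.503,W[:,1]+.096)<.045
    red=r&(c[:,0]>150)&(c[:,1]<90)&(W[:,2]>.06);q=W[red]
    print(n,'pad',len(q),q.mean(0).round(4),np.percentile(q,[2,98],axis=0).round(4))
    A=np.c_[q[:,:2]-[.505,-.0974],np.ones(len(q))];print(np.linalg.lstsq(A,q[:,2],rcond=None)[0].round(3))
    g=r&(c.max(1)-c.min(1)<30)&(W[:,2]>.085)&(np.hypot(W[:,0]-.505,W[:,1]+.097)<.03);q=W[g]
    o=np.argsort(q[:,2])[:12];print('tip',q[o][:,:].round(4).tolist())
```

```text
scene pad 168 [ 0.498  -0.0991  0.1091] [[ 0.482  -0.1156  0.1009]
 [ 0.5176 -0.0786  0.1137]]
[-0.407  0.296  0.107]
tip [[0.5327, -0.1073, 0.089], [0.5302, -0.1071, 0.092], [0.5221, -0.1047, 0.0928], [0.5237, -0.106, 0.0931], [0.5268, -0.1085, 0.0936], [0.5299, -0.1111, 0.0941], [0.5238, -0.1093, 0.0948], [0.5305, -0.11, 0.0957], [0.5326, -0.1067, 0.0958], [0.5213, -0.1057, 0.0959], [0.5248, -0.1077, 0.096], [0.5287, -0.1053, 0.0961]]
side pad 36 [ 0.4971 -0.0874  0.1117] [[ 0.484  -0.1086  0.1059]
 [ 0.5163 -0.0732  0.1154]]
[-0.234  0.03   0.11 ]
tip [[0.5284, -0.0987, 0.0975], [0.5303, -0.0949, 0.0987], [0.5327, -0.1021, 0.0988], [0.5282, -0.098, 0.101], [0.5082, -0.0915, 0.1282], [0.4968, -0.1036, 0.1285], [0.4994, -0.0924, 0.1291], [0.5008, -0.087, 0.1308], [0.4978, -0.0966, 0.1309], [0.5032, -0.0849, 0.1313], [0.5105, -0.0887, 0.132], [0.4995, -0.0922, 0.1322]]
```

The side view shows the fingertips still about 15–20 mm above the pad, so I'll keep feeling downward.

```bash
python3 -m jog '[0,0,-0.004,0,0,0,-1,0,0,-0.008,0,0,0,-1,0,0,-0.012,0,0,0,-1,0,0,-0.016,0,0,0,-1,0,0,-0.02,0,0,0,-1,0,0,-0.02,0,0,0,-1]'; python3 -m jog '[0,0,-0.004,0,0,0,-1,0,0,-0.008,0,0,0,-1,0,0,-0.012,0,0,0,-1,0,0,-0.016,0,0,0,-1,0,0,-0.016,0,0,0,-1]'
```

```text
clock: 10.63
tcp_pos: [0.5049, -0.0974, 0.0961]
orientation: [-0.0, 0.804, 0.595, -0.0]
wrist_force: [-0.5, -0.8, -0.1]
finger_gap: 0.0
grip_force: 0.0
clock: 11.05
tcp_pos: [0.5049, -0.0974, 0.0929]
orientation: [-0.0, 0.804, 0.595, -0.0]
wrist_force: [0.5, 0.0, -0.6]
finger_gap: 0.0001
grip_force: 0.0
```

```bash
cat > tip.py <<'E'
from h import *
print(env.get_state()['tcp_pos'])
for n in('scene','side'):
    p,d=snap(n,'t_'+n);W=world(n,d).reshape(-1,3);c=p.reshape(-1,3).astype(int)
    rr=np.hypot(W[:,0]-.505,W[:,1]+.0974)
    red=(rr<.045)&(c[:,0]>150)&(c[:,1]<90)&(W[:,2]>.05);q=W[red]
    A=np.c_[q[:,:2]-[.505,-.0974],np.ones(len(q))];print(n,'pad',len(q),q.mean(0).round(4),np.percentile(q[:,2],[2,98]).round(4),np.linalg.lstsq(A,q[:,2],rcond=None)[0].round(3))
    g=(rr<.02)&(c.max(1)-c.min(1)<30)&(W[:,2]>.06);q=W[g]
    print(' z hist',np.histogram(q[:,2],np.arange(.06,.18,.005))[0].tolist())
    o=np.argsort(q[:,2])[:8];print(' tip',q[o].round(3).tolist())
    k=eyes.calibration(n);X=np.array(k['R'])@env.get_state()['tcp_pos']+k['t'];print(' tcp px',X[0]/X[2]*k['fx']+k['cx'],X[1]/X[2]*k['fy']+k['cy'])
E
python3 tip.py
```

```text
[ 0.50489601 -0.09736613  0.09289987]
scene pad 156 [ 0.4975 -0.1005  0.108 ] [0.1011 0.1128] [-0.215  0.13   0.107]
 z hist [0, 0, 0, 0, 0, 0, 1, 4, 2, 2, 0, 2, 16, 33, 28, 34, 32, 34, 35, 27, 41, 47, 59]
 tip [[0.523, -0.103, 0.092], [0.52, -0.107, 0.097], [0.524, -0.102, 0.098], [0.525, -0.1, 0.099], [0.523, -0.095, 0.099], [0.521, -0.101, 0.101], [0.519, -0.105, 0.101], [0.508, -0.081, 0.107]]
 tcp px 319.8785840082416 272.21684092622536
side pad 36 [ 0.4969 -0.0875  0.1116] [0.1057 0.1154] [-0.217  0.022  0.11 ]
 z hist [0, 0, 0, 0, 0, 0, 0, 0, 0, 0, 0, 0, 8, 9, 15, 18, 14, 18, 17, 11, 17, 16, 22]
 tip [[0.498, -0.098, 0.121], [0.512, -0.093, 0.121], [0.497, -0.105, 0.122], [0.502, -0.093, 0.122], [0.5, -0.093, 0.122], [0.507, -0.088, 0.123], [0.504, -0.087, 0.124], [0.508, -0.092, 0.125]]
 tcp px 328.3526819479861 189.57881783662805
```

Both cameras put the real fingertip about 27 mm above the reported TCP, so contact is expected near TCP 0.080.

```bash
python3 -m jog '[0,0,-0.006,0,0,0,-1,0,0,-0.012,0,0,0,-1,0,0,-0.018,0,0,0,-1,0,0,-0.024,0,0,0,-1,0,0,-0.03,0,0,0,-1,0,0,-0.03,0,0,0,-1]'; python3 -m jog '[0,0,-0.004,0,0,0,-1,0,0,-0.008,0,0,0,-1,0,0,-0.012,0,0,0,-1,0,0,-0.016,0,0,0,-1,0,0,-0.016,0,0,0,-1]';python3 -m jog '[0,0,-0.004,0,0,0,-1,0,0,-0.008,0,0,0,-1,0,0,-0.008,0,0,0,-1]'
```

```text
clock: 11.65
tcp_pos: [0.5048, -0.0973, 0.0868]
orientation: [-0.0, 0.804, 0.595, -0.0]
wrist_force: [1.1, 0.1, 0.2]
finger_gap: 0.0
grip_force: 0.0
clock: 12.07
tcp_pos: [0.5052, -0.0976, 0.0849]
orientation: [0.001, 0.804, 0.595, 0.0]
wrist_force: [-2.8, 0.4, 9.1]
finger_gap: -0.0002
grip_force: 3.9
clock: 12.32
tcp_pos: [0.5047, -0.0974, 0.0834]
orientation: [0.0, 0.804, 0.595, -0.0]
wrist_force: [-3.0, 0.7, 10.4]
finger_gap: -0.0002
grip_force: 4.0
```

```bash
python3 -m jog '[0,0,-0.005,0,0,0,-1,0,0,-0.01,0,0,0,-1,0,0,-0.015,0,0,0,-1,0,0,-0.02,0,0,0,-1,0,0,-0.025,0,0,0,-1,0,0,-0.03,0,0,0,-1,0,0,-0.03,0,0,0,-1]'; python3 -m jog '[0,0,-0.005,0,0,0,-1,0,0,-0.01,0,0,0,-1,0,0,-0.015,0,0,0,-1,0,0,-0.02,0,0,0,-1,0,0,-0.025,0,0,0,-1,0,0,-0.03,0,0,0,-1,0,0,-0.03,0,0,0,-1]'
```

```text
clock: 12.9
tcp_pos: [0.5044, -0.0972, 0.077]
orientation: [-0.0, 0.804, 0.595, -0.0]
wrist_force: [-3.2, 0.5, 8.0]
finger_gap: 0.0003
grip_force: 3.5
clock: 13.48
tcp_pos: [0.504, -0.097, 0.0706]
orientation: [-0.001, 0.804, 0.595, -0.0]
wrist_force: [-4.2, 0.3, 5.6]
finger_gap: -0.0002
grip_force: 2.9
```

Forces are falling as expected. Sunk about 15 mm so far.

```bash
python3 -m jog '[0,0,-0.005,0,0,0,-1,0,0,-0.01,0,0,0,-1,0,0,-0.015,0,0,0,-1,0,0,-0.02,0,0,0,-1,0,0,-0.025,0,0,0,-1,0,0,-0.03,0,0,0,-1,0,0,-0.03,0,0,0,-1]'; python3 -m jog '[0,0,-0.005,0,0,0,-1,0,0,-0.01,0,0,0,-1,0,0,-0.015,0,0,0,-1,0,0,-0.02,0,0,0,-1,0,0,-0.025,0,0,0,-1,0,0,-0.025,0,0,0,-1]'
```

```text
clock: 14.07
tcp_pos: [0.5039, -0.097, 0.0643]
orientation: [-0.001, 0.804, 0.595, -0.001]
wrist_force: [-3.0, 1.2, 4.0]
finger_gap: 0.0003
grip_force: 2.1
clock: 14.57
tcp_pos: [0.5047, -0.0973, 0.059]
orientation: [-0.0, 0.804, 0.595, -0.0]
wrist_force: [-1.5, 1.0, 2.5]
finger_gap: 0.0004
grip_force: 1.6
```

```bash
python3 -m jog '[0,0,-0.004,0,0,0,-1,0,0,-0.008,0,0,0,-1,0,0,-0.012,0,0,0,-1,0,0,-0.016,0,0,0,-1,0,0,-0.016,0,0,0,-1]'; python3 -m jog '[0,0,-0.003,0,0,0,-1,0,0,-0.006,0,0,0,-1,0,0,-0.006,0,0,0,-1]'; python3 tip.py
```

```text
clock: 14.98
tcp_pos: [0.5052, -0.0974, 0.0559]
orientation: [0.0, 0.804, 0.595, 0.0]
wrist_force: [-1.4, 1.2, 2.0]
finger_gap: 0.0
grip_force: 1.0
clock: 15.23
tcp_pos: [0.5053, -0.0975, 0.0548]
orientation: [0.0, 0.804, 0.595, 0.0]
wrist_force: [-2.3, 0.4, 2.0]
finger_gap: 0.0002
grip_force: 0.8
[ 0.50525585 -0.09747361  0.05482259]
scene pad 137 [ 0.4921 -0.1001  0.0764] [0.0716 0.0796] [0.089 0.11  0.078]
 z hist [0, 1, 5, 15, 6, 22, 34, 29, 35, 31, 33, 24, 39, 45, 50, 38, 19, 26, 20, 26, 25, 23, 18]
 tip [[0.512, -0.112, 0.069], [0.522, -0.106, 0.072], [0.518, -0.105, 0.073], [0.521, -0.104, 0.074], [0.518, -0.108, 0.075], [0.517, -0.103, 0.075], [0.518, -0.105, 0.075], [0.518, -0.102, 0.076]]
 tcp px 319.3261375116608 288.3229968091125
side pad 55 [ 0.4952 -0.0885  0.0784] [0.0738 0.0817] [ 0.057 -0.002  0.079]
 z hist [0, 0, 0, 1, 4, 10, 15, 15, 16, 17, 14, 13, 12, 19, 22, 19, 15, 19, 21, 12, 14, 11, 10]
 tip [[0.521, -0.107, 0.079], [0.521, -0.096, 0.08], [0.524, -0.097, 0.083], [0.499, -0.095, 0.084], [0.515, -0.096, 0.085], [0.495, -0.102, 0.085], [0.506, -0.087, 0.086], [0.5, -0.089, 0.086]]
 tcp px 327.92799415275823 201.35488868448834
```

Sunk about 31 mm. Continue in 1 mm steps and watch for contact to be lost.

```bash
for i in 1 2 3; do python3 -m jog '[0,0,-0.003,0,0,0,-1,0,0,-0.005,0,0,0,-1,0,0,-0.005,0,0,0,-1]' | egrep 'tcp|force'; done
```

```text
tcp_pos: [0.5053, -0.0975, 0.0539]
wrist_force: [-0.3, 0.5, 1.6]
grip_force: 0.7
tcp_pos: [0.5052, -0.0975, 0.0529]
wrist_force: [-0.5, 1.3, 0.5]
grip_force: 0.5
tcp_pos: [0.5052, -0.0975, 0.0519]
wrist_force: [0.6, -0.3, 0.4]
grip_force: 0.3
```

```bash
python3 -m jog '[0,0,-0.003,0,0,0,-1,0,0,-0.005,0,0,0,-1,0,0,-0.005,0,0,0,-1]' | egrep 'tcp|force'; python3 tip.py | grep pad
```

```text
tcp_pos: [0.5051, -0.0975, 0.0508]
wrist_force: [0.1, -0.2, -0.1]
grip_force: 0.1
scene pad 145 [ 0.4927 -0.1002  0.0722] [0.0651 0.0883] [0.006 0.233 0.073]
side pad 52 [ 0.4961 -0.0879  0.0734] [0.0696 0.0778] [ 0.144 -0.045  0.075]
```

```bash
python3 -m jog '[0,0,-0.002,0,0,0,-1,0,0,-0.004,0,0,0,-1,0,0,-0.004,0,0,0,-1]' | egrep 'tcp|force'; python3 tip.py | grep pad
```

```text
tcp_pos: [0.5049, -0.0974, 0.05]
wrist_force: [-0.3, 0.4, 0.6]
grip_force: 0.0
scene pad 143 [ 0.493  -0.1008  0.0704] [0.0649 0.0761] [0.221 0.071 0.073]
side pad 50 [ 0.4957 -0.0875  0.0721] [0.0685 0.0761] [ 0.145 -0.065  0.074]
```

```bash
python3 -m jog '[0,0,0,0,0,0,-1,0,0,0,0,0,0,-1,0,0,0,0,0,0,-1]' | egrep 'tcp|force'; python3 tip.py | grep pad
```

```text
tcp_pos: [0.505, -0.0974, 0.0501]
wrist_force: [0.5, 0.4, -0.1]
grip_force: 0.0
scene pad 152 [ 0.4939 -0.1004  0.069 ] [0.0632 0.0742] [0.228 0.018 0.072]
side pad 50 [ 0.497  -0.0883  0.0709] [0.0654 0.0752] [ 0.172 -0.073  0.073]
```

Contact is gone and the pad keeps sinking by itself. Hold and wait.

```bash
python3 -m jog '[0,0,0,0,0,0,-1,0,0,0,0,0,0,-1,0,0,0,0,0,0,-1,0,0,0,0,0,0,-1,0,0,0,0,0,0,-1,0,0,0,0,0,0,-1]' | egrep 'tcp|force'; python3 tip.py | grep pad
```

```text
tcp_pos: [0.5051, -0.0974, 0.0501]
wrist_force: [-1.1, 0.3, -0.0]
grip_force: 0.0
scene pad 170 [ 0.4967 -0.1002  0.0623] [0.0559 0.0679] [ 0.297 -0.031  0.065]
side pad 64 [ 0.5003 -0.0909  0.0645] [0.0578 0.0705] [ 0.261 -0.102  0.066]
```

```bash
python3 -m jog '[0,0,0.03,0,0,0,-1,0,0,0.1,0,0,0,-1,0,0,0.25,0,0,0,-1,0,0,0.4,0,0,0,-1,0,0,0.55,0,0,0,-1,0,0,0.7,0,0,0,-1,0,0,0.75,0,0,0,-1,0,0,0.75,0,0,0,-1,0,0,0.75,0,0,0,-1]' | egrep 'clock|tcp|force'; python3 tip.py | grep pad
python3 - <<'E'
from h import *
a=np.deg2rad(-17);R=np.array([[np.cos(a),-np.sin(a)],[np.sin(a),np.cos(a)]])
for n in('scene','side'):
    z=np.load(f'pics/t_{n}.npz');W=world(n,z['d']).reshape(-1,3);c=z['p'].reshape(-1,3).astype(int)
    S=W.copy();S[:,:2]=(W[:,:2]-[.599,-.021])@R
    k=(abs(S[:,1])<.03)&(S[:,0]>-.12)&(S[:,0]<.04)&(S[:,2]>.04)&(S[:,2]<.17)
    dark=k&(c.max(1)<75);q=S[dark]
    print(n,len(q),'mid',q.mean(0).round(4),np.percentile(q,[2,98],axis=0).round(3))
    # axis lean by projecting brown+cap points: max extent along leaning axis at .60
    for t in(.5,.6,.7):
        ax=np.array([-np.sin(t),0,np.cos(t)]);pr=(q-[0,0,.08])@ax;print(t,np.percentile(pr,[98,100]).round(4))
        perp=(q-[0,0,.08])@np.array([np.cos(t),0,np.sin(t)]);top=perp[pr>np.percentile(pr,70)];print('  cap perp centre',((top.min()+top.max())/2).round(4))
E
```

```text
clock: 18.48
tcp_pos: [0.5052, -0.0975, 0.2002]
wrist_force: [0.5, -0.4, 0.6]
grip_force: 0.0
scene pad 186 [ 0.4981 -0.0989  0.0624] [0.0547 0.0683] [ 0.317 -0.029  0.065]
side pad 66 [ 0.5001 -0.0906  0.0654] [0.0586 0.0709] [ 0.308 -0.123  0.068]
scene 407 mid [-0.0281 -0.0119  0.1104] [[-0.047 -0.028  0.064]
 [-0.     0.009  0.139]]
0.5 [0.0666 0.0673]
  cap perp centre -0.0072
0.6 [0.0665 0.0673]
  cap perp centre -0.0013
0.7 [0.0667 0.0676]
  cap perp centre 0.0052
side 324 mid [-0.0263  0.0132  0.1016] [[-0.048 -0.007  0.06 ]
 [ 0.003  0.028  0.139]]
0.5 [0.0686 0.0702]
  cap perp centre -0.0083
0.6 [0.069  0.0707]
  cap perp centre -0.0026
0.7 [0.0691 0.0711]
  cap perp centre 0.0037
```

The lean is about 0.6 rad, the pad sank about 45 mm, and the cap top is 66–69 mm from the hinge along the axis (66 expected when seated). Handing in.

```bash
python3 -c "
from workcell import env
print(env.hand_in())"
```

```text
the job is handed in; nothing more can be done
None
```

I set the brown bottle fully home in the white cup, let go, and pressed the lever until the cup snapped to its leaning stop. By the camera measurements the bottle was still seated at about 0.6 rad lean. Wrist force stayed near 11 N at most in the readings, nothing else was touched, and I handed the job in at about 18.6 s; the hand-in gave no verdict.

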